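Load the label roll that stands behind the supplies

TASK

The label stand is empty and the fresh label roll sits in the supply rack, hemmed in behind the swab carton and the white tub. Move the carton and the tub out of the way onto the side tray, drop the roll's spindle into the open slots of the label stand until both ends rest on the slot bottoms, then put the carton and the tub back into the rack, each upright and square in the very bay it came from. Keep both upright the whole time, and leave the stapler and the two vials alone.

Things in the scene. Friction and masses are not known exactly. Their poses are not given: they have to be found in the camera images.
- label_roll: White paper roll, 44 mm diameter, 40 mm wide, on a steel spindle 8 mm thick and 80 mm long (20 mm out each side). Origin: middle of the spindle; y along it (may turn about y). 0.1 kg. Starts level in the rack's posts, centre 31 mm above the worktop. Grip across its diameter: the posts stand 9 mm from its faces. Carton and tub stand 7 mm in front of it.
- swab_carton: Upright white and blue carton, 55 (x) x 60 (y) x 90 mm high, about 0.09 kg. Origin at the centre of its underside, z up, aligned with the rack at the start. Stands in one of the rack's two bays. Can be gripped across x near its top, the fingers passing over the roll (top at 53 mm).
- tub: White upright round tub with a screw lid, 52 mm diameter up to 60 mm height, then a 43 mm neck and, from 74 to 90 mm, the 47 mm wide lid, by which it can be gripped. About 0.12 kg. Origin at the centre of its underside, z up. Stands in the other bay of the rack.
- rack: Supply rack, fixed: grey plate 5 mm thick (x -100 to 45, y +-80 mm). Origin on the worktop below the roll, z up, -x roughly to the robot. Two posts like the stand's cheeks hold the spindle along y above the origin, axle at 31 mm. Two bays outlined in white centre on x = -56, y = +-36 mm; things in them stand 5 mm above the worktop.
- side_tray: Empty shallow steel tray, fixed, 130 (x) x 190 (y) x 14 mm high, walls and floor 3 mm thick. Origin at the centre of its underside on the worktop, z up. Takes carton and tub side by side, for instance at y = +45 and -45 mm.
- stand: Label stand, fixed: dark plate 8 mm thick (x -90 to 45, y +-55 mm), origin below the seat on the worktop, tear bar along y at x = -80 mm (top 27 mm). Two cheeks 6 mm thick, 40 mm wide in x, inner faces at y = +-29 mm; each has an open slot 10.5 mm wide, bottom 46 mm above the worktop, with a V mouth widening to 28 mm at 66 mm.
- stand_seat (a point): Where the middle of the spindle lies when home in the stand: 50 mm above the worktop; y along the spindle, z up, -x towards the tear bar.
- stapler: Bystander: blue and black stapler, 30 x 126 x 46 mm, lying between the robot and the work. Origin at the centre of its underside. Not to be moved.
- vial_left: Bystander: small glass vial, 22 mm diameter, 47 mm high, standing at the far left. Origin at the centre of its underside. Not to be moved.
- vial_right: Bystander: small glass vial like the other, standing at the far right. Origin at the centre of its underside. Not to be moved.
There are look-alikes about, which are no part of the job. Leave any turquoise or yellow look-alike of the swab_carton alone.

How it is judged:
On the way, in this order (a step that is already met when the one before it is completed fails the run):
1. swab carton and tub both stand upright on the side tray, released (x of swab_carton in the frame of side_tray between -0.058 and 0.058 m and y of swab_carton in the frame of side_tray between -0.088 and 0.088 m and z of each of swab_carton, tub in the frame of side_tray below 0.008 m and angle between each of swab_carton, tub's own z axis and vertical below 0.08 rad and linear speed of each of swab_carton, tub below 0.02 m/s and angular speed of each of swab_carton, tub below 0.3 rad/s and contact force between each of swab_carton, tub and the fingers below 0.1 N and x of tub in the frame of side_tray between -0.058 and 0.058 m and y of tub in the frame of side_tray between -0.088 and 0.088 m), for 0.2 s.
2. the label roll's spindle rests home in both slots of the label stand, released (x of label_roll in the frame of stand_seat between -0.004 and 0.004 m and y of label_roll in the frame of stand_seat between -0.01 and 0.01 m and z of label_roll in the frame of stand_seat between -0.003 and 0.003 m and angle between the y axis of label_roll and the y axis of stand_seat, either way round below 0.08 rad and linear speed of label_roll below 0.02 m/s and angular speed of label_roll below 0.3 rad/s and contact force between label_roll and the fingers below 0.1 N), for 0.2 s.
3. carton and tub stand upright and released where they came from in the rack (distance of each of swab_carton, tub from where it was at the start of the episode below 0.015 m and angle between each of swab_carton, tub's own z axis and vertical below 0.08 rad and linear speed of each of swab_carton, tub below 0.02 m/s and angular speed of each of swab_carton, tub below 0.3 rad/s and contact force between each of swab_carton, tub and the fingers below 0.1 N and angle between the x axis of swab_carton and the x axis of rack, either way round below 0.2 rad), for 0.2 s.
At the end, for the whole second after the job is handed in: Roll home in the stand (4 mm across the slots, 10 mm along the spindle, 3 mm in height, spindle within 0.08 rad); carton and tub each upright within 15 mm of where they stood at the start, the carton square to the rack within 0.2 rad; all released and at rest (all of step 2 and all of step 3); the robot touches nothing.
It fails at once if the carton or the tub is tipped (more than 0.5 rad) (angle between any of swab_carton, tub's own z axis and vertical above 0.5 rad).
It fails at once if the stapler or a vial is moved (more than 20 mm) or knocked over (distance of any of stapler, vial_left, vial_right from where it was at the start of the episode above 0.02 m or angle between any of vial_left, vial_right's own z axis and vertical above 0.4 rad).
It also fails if it takes over 131 s, if anything falls off the work surface, if the arm or the gripper's body presses on something with over 40 N, if the wrist force passes 120 N, or if a joint passes its speed limit or range.

ROBOT

A 6-joint arm with a two-finger parallel gripper is mounted at the origin on the work surface; the furniture and walls round the work are solid. World frame = base frame: x ahead of the robot, y to its left, z up, the work surface at z = 0. Lengths are in m, angles in rad, forces in N, time in s.
With the tool pointing down it reaches from about 0.35 to 0.975 m from the base axis. Payload 4.9 kg.
Tool frame: the origin (TCP) lies at the very end of the fingers, on their centre line; the grasp point (between the pads) lies 19 mm behind it; z points along the fingers, y is the line along which they close (so a half turn about z gives the same grasp; the last joint's range is limited). The gripper opens to 85 mm and grips with 20 to 120 N. Pads are 22 mm wide; open, the fingers measure 114 mm over their backs; the gripper's body (76 mm by 85 mm) begins 54 mm behind the grasp point. The pads swing forward as they close: fully open they stand 13 mm farther back than shut.
Start: joints at [-1.256, 0.053, 1.613, -0, 1.476, -0.119], TCP at [0.263, -0.567, 0.231] pointing down, gripper open.
Joint ranges: [-3.01, 3.01], [-1.01, 2.22], [0.06, 2.58], [-1.02, 4.17], [0.09, 2.62], [-3.14, 3.14]. Speed limits (rad/s): [2.57, 2.57, 3.14, 3.14, 3.14, 3.14].

INTERFACE

Orientations are given as a unit quaternion [w, x, y, z].
In Python, from workcell import observe, get_image, camera_params, finish_job gives the robot as it stands.
- The arm moves only by the shell command python3 -m creep 'ROWS' [FORCE]. ROWS is a JSON object of lists of equal length, an entry for each row: "grip": the closure in counts, from 0 (fully open) to 255 (shut); "xyz": the shift along the tool's x, y, z in units of 30 mm (1.0 is 30 mm), a list of three; "yaw": the turn about the tool's z in units of 5 degrees (1.0 is 5 degrees). In form: {"grip": [grip, ...], "xyz": [[x, y, z], ...], "yaw": [yaw, ...]}. A call has exactly 5 rows; each row is the pose to reach, as a shift and turn from the pose commanded when the call began, along the tool's axes at that moment; what a row does not reach only later rows make up. A row lasts 1/12 s, in which the tool goes at most 41.7 mm and 7.16 degrees, less where a joint would pass 70% of its speed; a pose out of reach is approached as far as the arm can. A call with a gripper value outside its range is refused whole. The fingers move at their own pace and stop on an object; FORCE is the grip in N (left out, the last holds). Time passes only in rows, so rows that repeat a pose let the fingers close, or fill a call up. It gives the time, the measured TCP pose, the force, the opening and the grip force at its end, in the units of the state.
- observe(): the state, without advancing time (a new reading comes with each control period).
- get_image(name): name is "side" or "top"; returns (picture, depth): 384x512x3 uint8, blue, green, red; 384x512 float32, m along the optical axis (not along the pixel's ray), 0 where there is no reading.
- camera_params(name): a dict with "vertical_fov" (degrees; the focal length in pixels is half the picture's height over the tangent of half this angle, whatever the lens; pixels are square), "cx", "cy" (the principal point, pixels), "k1" (the pictures are not rectified: a ray, as slopes to the right and down, at radius r is drawn at 1 + k1 r^2 times it, then the intrinsics apply), "camera_from_world" (4x4, takes a point from world to camera coordinates). Camera axes: x right, y down, z forward; pixel columns grow to the right and rows downward; lengths in m; the calibration is good to about 2 mm. A picture is of the moment at which its call begins. camera_params takes no time and is no camera call.
- finish_job(): hands the job in; it is judged then, once.
The state is a dict: "time_s": time; "qpos": joint angles; "qvel": joint speeds; "effort": joint torques, N m; "position": TCP position; "ee_rot": TCP orientation; "force": force on the tool from outside, world axes, zero at the start; "ft_torque": the same for the moment, N m; "gripper_width": finger opening in m; "grip_force": force on a finger pad.
Only numpy, scipy, OpenCV 4.12 (cv2) and the standard library are available. Lean on these libraries where they do the work, as an engineer would, in place of code of your own. Each camera call takes 0.05 s, during which the arm holds its last target. There are 200 camera calls.

## Working session

There is one attempt and no reset: what is moved stays moved. The work goes in short steps, Python scripts to look and compute and a shell command to move; the robot and the scene stay as the last step left them, time stands still between calls to the robot, and variables do not carry over. Pictures are saved under pics/ and viewed, at most 14 in all, crops included, and the job is handed in when it is done.

```bash
mkdir -p pics; ls; cat > h.py <<'E'
import numpy as np, cv2, sys
from workcell import observe,get_image,camera_params
def cam(n):
    p=camera_params(n); f=192/np.tan(np.radians(p["vertical_fov"])/2)
    return p,f,np.array(p["camera_from_world"])
def world(n,u,v,d):
    """pixels+depth -> world"""
    p,f,T=cam(n); u,v,d=[np.asarray(a,float) for a in (u,v,d)]
    x=(u-p["cx"])/f; y=(v-p["cy"])/f; a,b=x.copy(),y.copy()
    for _ in range(20):
        s=1+p["k1"]*(a*a+b*b); a,b=x/s,y/s
    P=np.stack([a*d,b*d,d,np.ones_like(d)],-1)
    return (P@np.linalg.inv(T).T)[...,:3]
def pix(n,P):
    p,f,T=cam(n); P=np.atleast_2d(P); c=P@T[:3,:3].T+T[:3,3]
    x=c[:,0]/c[:,2];y=c[:,1]/c[:,2];s=1+p["k1"]*(x*x+y*y)
    return np.stack([x*s*f+p["cx"],y*s*f+p["cy"]],-1)
def cloud(n):
    im,d=get_image(n); v,u=np.mgrid[:384,:512]
    return im,d,world(n,u,v,d)
E
python3 - <<'E'
from h import *
print(observe())
for n in("top","side"):
    im,d,W=cloud(n); cv2.imwrite(f"pics/{n}0.png",im); np.savez(f"{n}0.npz",im=im,d=d,W=W); p=camera_params(n); print(n,p)
E
```

```text
pics
{'time_s': 0.0, 'qpos': array([-1.25602989e+00,  5.33447936e-02,  1.61431214e+00, -4.59634066e-06,
        1.47598903e+00, -1.19022663e-01]), 'qvel': array([-0.00016808, -0.00046425,  0.00057742,  0.00013344, -0.0010757 ,
        0.00041888]), 'effort': array([ 1.37865522e-03, -3.93688917e+01, -3.70171273e+01,  1.38319871e-05,
        7.23878969e-03, -6.36221188e-06]), 'position': array([ 0.26248556, -0.56651733,  0.23005966]), 'ee_rot': array([-1.02151689e-03,  9.76569882e-01,  2.15198076e-01, -1.02596865e-04]), 'force': array([0.36930421, 0.63216323, 0.37380704]), 'ft_torque': array([0.04104345, 0.06888512, 0.02998726]), 'grip_force': 0.0, 'gripper_width': 0.0858242977807162}
top {'vertical_fov': 44.84341991003467, 'cx': 260.6966731035232, 'cy': 192.2246805632878, 'k1': -0.005262170655284118, 'camera_from_world': array([[ 0.01697807, -0.99984944, -0.00358375, -0.01200404],
       [-0.99563965, -0.01657755, -0.09179803,  0.56176415],
       [ 0.0917248 ,  0.00512668, -0.9957712 ,  1.28409897],
       [ 0.        ,  0.        ,  0.        ,  1.        ]])}
side {'vertical_fov': 48.05201382593946, 'cx': 251.24207801940676, 'cy': 193.24811091805248, 'k1': 0.00038652003865150854, 'camera_from_world': array([[ 0.92728552, -0.37433376, -0.00397441, -0.51956311],
       [-0.18588693, -0.45120485, -0.87284605,  0.14020054],
       [ 0.32494247,  0.8101163 , -0.48797948,  1.23461391],
       [ 0.        ,  0.        ,  0.        ,  1.        ]])}
```

View pics/top0.png

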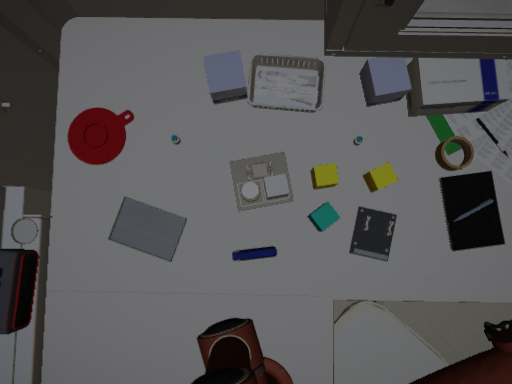

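View pics/side0.png

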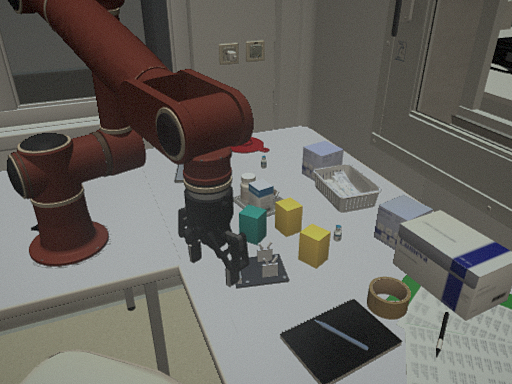

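Top view: the rack is at (262,181) with the tub at (250,191) and the white carton at (277,186). The tray is at (148,228), the stand at (373,233), the stapler at (255,254) and the vials at (176,140) and (358,140). There are four carton candidates: white/blue (277,186), yellow (325,176), yellow (381,177) and turquoise (324,216). Only the white one stands in the rack, and I'll confirm it in a crop.

```bash
python3 - <<'E'
from h import *
t=np.load("top0.npz"); s=np.load("side0.npz")
a=cv2.resize(t["im"][145:265,225:405],None,fx=4.4,fy=4.4,interpolation=cv2.INTER_CUBIC)
b=cv2.resize(s["im"][165:225,225:295],None,fx=4,fy=4,interpolation=cv2.INTER_CUBIC)
b=np.vstack([b,np.zeros((0,b.shape[1],3),np.uint8)])
cv2.imwrite("pics/crop_top.png",a); cv2.imwrite("pics/crop_side.png",b)
W=t["W"];print("noise/table z",np.median(W[260:280,150:300,2]),W[260:280,150:300,2].std())
def rect(name,box,zlo,zhi,W=W):
    u0,u1,v0,v1=box; P=W[v0:v1,u0:u1].reshape(-1,3); P=P[(P[:,2]>zlo)&(P[:,2]<zhi)]
    r=cv2.minAreaRect((P[:,:2]*1000).astype(np.float32)); print(name,len(P),"z",np.median(P[:,2]).round(4),"rect",np.round(r[0],1),np.round(r[1],1),round(r[2],2),"mean",P.mean(0).round(4))
rect("carton top",(262,295,168,205),.088,.105)
rect("tub top",(236,264,175,208),.085,.105)
rect("stapler",(228,280,240,268),.02,.06)
rect("vialL",(168,184,130,148),.02,.06);rect("vialR",(350,368,130,148),.02,.06)
rect("roll+posts",(240,285,150,180),.03,.07)
rect("stand>12",(345,400,200,265),.015,.09);rect("stand all",(345,400,200,265),.0045,.09)
rect("cheeks",(345,400,200,265),.05,.09)
rect("tray",(100,195,190,265),.006,.03)
rect("rack",(225,300,145,220),.003,.12)
rect("turq",(305,342,200,235),.05,.12);rect("yel1",(310,342,160,190),.05,.12)
E
```

```text
noise/table z 0.00020247810181039938 0.08400454576761555
carton top 461 z 0.0953 rect [574.9 -43.4] [55.1 59.9] 11.44 mean [ 0.5748 -0.0431  0.0953]
tub top 233 z 0.0952 rect [561.   27.1] [43.6 43.7] 45.38 mean [0.5608 0.0271 0.0951]
stapler 343 z 0.0433 rect [387.7  11.5] [ 27.9 120.1] 5.48 mean [0.3896 0.0137 0.0424]
vialL 53 z 0.037 rect [707.9 242.5] [16.4 20.6] 39.92 mean [0.7077 0.2426 0.039 ]
vialR 52 z 0.0391 rect [ 713.  -274.7] [20.2 15.9] 60.08 mean [ 0.7125 -0.2741  0.039 ]
roll+posts 301 z 0.0477 rect [622.9   3.1] [42.1 78.9] 14.3 mean [0.6211 0.003  0.0458]
stand>12 339 z 0.0292 rect [ 449.2 -320.4] [ 96.9 127.5] 79.11 mean [ 0.4334 -0.317   0.0346]
stand all 1856 z 0.0091 rect [ 456.5 -320.4] [182.7 154.1] 0.06 mean [ 0.4517 -0.3197  0.0133]
cheeks 56 z 0.0593 rect [ 473.1 -325.4] [70.9 34.4] 78.81 mean [ 0.4735 -0.3263  0.0595]
tray 847 z 0.008 rect [459.8 321.2] [209.6 264. ] 0.96 mean [0.4538 0.3193 0.0096]
rack 2919 z 0.0077 rect [594.1  -5.8] [213.9 213.6] 1.06 mean [ 0.5912 -0.0044  0.0335]
turq 501 z 0.09 rect [ 494.7 -174.2] [55.1 60.6] 38.59 mean [ 0.4937 -0.1726  0.0888]
yel1 517 z 0.0898 rect [ 606.3 -176.4] [55.1 61.2] 9.45 mean [ 0.6045 -0.1745  0.0877]
```

View pics/crop_top.png

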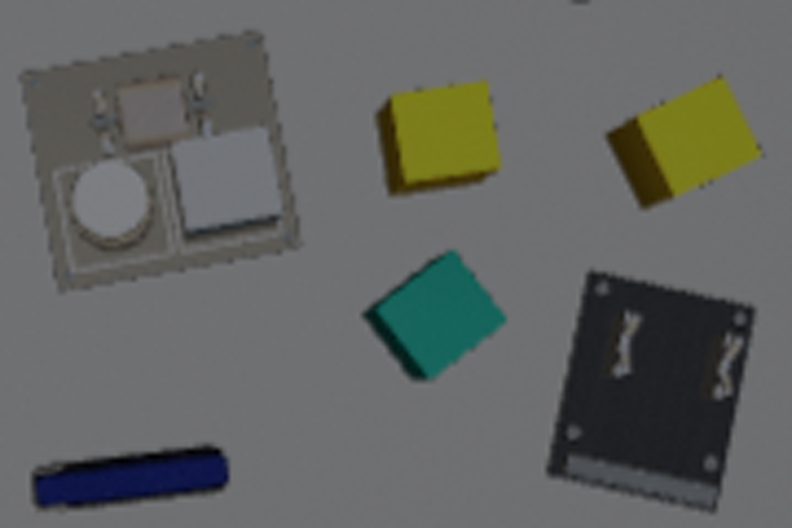

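The crop shows the white/blue carton in the rack's right bay at crop (225,178), so that is the right one. The rack, carton and tub fits agree: origin (0.623, 0.003), yaw about 11.4°. Next I refine the stand and tray and cross-check heights from the side camera.

```bash
python3 - <<'E'
from h import *
t=np.load("top0.npz"); s=np.load("side0.npz"); W=t["W"]; im=t["im"].astype(int)
def fit(name,m,box,z):
    u0,u1,v0,v1=box; M=np.zeros(m.shape,np.uint8); M[v0:v1,u0:u1]=m[v0:v1,u0:u1]
    n,l,st,_=cv2.connectedComponentsWithStats(M); k=1+st[1:,4].argmax(); c=cv2.findContours((l==k).astype(np.uint8),cv2.RETR_EXTERNAL,cv2.CHAIN_APPROX_NONE)[0][0][:,0]
    c=cv2.convexHull(c)[:,0].astype(float)
    # intersect rays with plane z
    p,f,T=cam("top"); C=np.linalg.inv(T)[:3,3]; A=world("top",c[:,0],c[:,1],np.ones(len(c))); P=C+(A-C)*((z-C[2])/(A[:,2]-C[2]))[:,None]
    r=cv2.minAreaRect((P[:,:2]*1000).astype(np.float32)); print(name,np.round(r[0],1),np.round(r[1],1),round(r[2],2))
g=im.sum(2); print("table",im[280,200],"tray",im[228,148],"stand",im[240,372],"rack",im[165,240])
fit("stand",(g<190),(340,405,200,268),.008)
print("tray edge row",g[228,100:200:3].tolist())
for thr in(12,18): 
  bg=np.median(g[265:285,100:300]); fit("tray",(abs(g-bg)>thr),(95,200,185,270),.014)
fit("rack",(im[...,0]-im[...,2]<-2)|(g>bg+25)|(g<bg-40),(222,305,145,222),.005)
P=W[200:265,345:400].reshape(-1,3); P=P[(P[:,2]>.05)&(P[:,2]<.09)]
c,l,cen=cv2.kmeans((P[:,:2]).astype(np.float32),2,None,(3,50,1e-6),5,0)
print("cheeks",cen, [ (l==i).sum() for i in(0,1)], P[:,2].max()); d=cen[0]-cen[1];print(np.linalg.norm(d),np.degrees(np.arctan2(d[1],d[0])))
b=W[240:265,345:400].reshape(-1,3); b=b[(b[:,2]>.018)&(b[:,2]<.04)&(b[:,0]<.42)]
r=cv2.minAreaRect((b[:,:2]*1000).astype(np.float32)); print("bar",r,np.median(b[:,2]))
# side
Ws=s["W"]
for n,c,z in(("carton",(.575,-.0434),.08),("tub",(.561,.0271),.08),("roll",(.623,.003),.04),("cheeks",(.473,-.325),.04)):
    m=(np.hypot(Ws[...,0]-c[0],Ws[...,1]-c[1])<.04)&(Ws[...,2]>z)&(Ws[...,2]<.12)
    if m.sum(): print("side",n,m.sum(),np.percentile(Ws[m][:,2],[50,90,97]).round(4),Ws[m].mean(0).round(4))
E
```

```text
table [113 110 110] tray [83 79 75] stand [37 33 31] rack [81 86 88]
stand [ 452.2 -320.9] [110.2 132.9] 78.26
tray edge row [331, 332, 331, 332, 221, 234, 240, 240, 238, 240, 240, 244, 241, 240, 241, 240, 237, 239, 240, 240, 242, 237, 242, 240, 246, 240, 240, 237, 321, 337, 336, 338, 337, 336]
tray [454.8 316.6] [196.9 135.1] 71.44
tray [454.5 316.1] [196.  134.9] 71.34
rack [595.8  -2.4] [146.7 161.8] 11.36
cheeks [[ 0.47992098 -0.29394987]
 [ 0.46754846 -0.35649616]] [np.int64(27), np.int64(29)] 0.07217802855209543
0.06375827 78.810555
bar ((393.65191650390625, -309.73931884765625), (96.86627960205078, 14.16889476776123), 78.46136474609375) 0.027059498810720894
side carton 248 [0.0934 0.0959 0.0965] [ 0.5709 -0.0534  0.0916]
side tub 123 [0.0928 0.0957 0.0963] [0.5575 0.018  0.0913]
side roll 14 [0.0455 0.0942 0.0945] [ 0.6253 -0.0175  0.0584]
side cheeks 137 [0.0469 0.0634 0.0654] [ 0.4725 -0.3248  0.0504]
```

```bash
cat >> h.py <<'E'
from scipy.spatial.transform import Rotation as R
def pose():
    o=observe(); w,x,y,z=o["ee_rot"]; r=R.from_quat([x,y,z,w]).as_matrix()
    return np.array(o["position"]),r,np.degrees(np.arctan2(r[1,1],r[0,1])),o
def plan(x,y,z,a,n=1,frm=None):
    """tool axes/units for n calls to TCP (x,y,z mm) with tool-y at world angle a deg (mod 180)"""
    p,r,b,o=pose()
    if frm: p=np.array(frm[:3])/1000; b=frm[3]
    da=(a-b+90)%180-90; d=(np.array([x,y,z])/1000-p)/n/.03
    print("at",(p*1000).round(1),"toolY",round(b,2),"grip",o["gripper_width"].round(4),"t",round(o["time_s"],2))
    for i in range(n):
        q=np.radians(b+da*i/n); yx,yy=np.cos(q),np.sin(q); xx,xy=-yy,yx
        # tool z down: x = y cross z
        xx,xy=-yy,yx
        print("call",i+1,"xyz",np.round([d[0]*xx+d[1]*xy,d[0]*yx+d[1]*yy,-d[2]],3),"yaw",round(-da/n/5,3))
E
python3 - <<'E'
from h import *
p,r,b,o=pose(); print(r.round(3))
plan(574.9,-43.2,170,11.4,4)
E
```

```text
[[ 0.907  0.42  -0.001]
 [ 0.42  -0.907  0.002]
 [ 0.    -0.002 -1.   ]]Traceback (most recent call last):
  File "<stdin>", line 3, in <module>
  File "h.py", line 30, in plan
    print("at",(p*1000).round(1),"toolY",round(b,2),"grip",o["gripper_width"].round(4),"t",round(o["time_s"],2))
                                                           ^^^^^^^^^^^^^^^^^^^^^^^^
AttributeError: 'float' object has no attribute 'round'
```

```bash
sed -i 's/o\["gripper_width"\].round(4)/round(float(o["gripper_width"]),4)/' h.py; cat > p.sh <<'E'
python3 -c "from h import *; plan($1)"
E
sh p.sh 574.9,-43.2,170,11.4,4
```

```text
at [ 262.5 -566.6  230.2] toolY -65.14 grip 0.0852 t 0.1
call 1 xyz [ 4.195 -2.863  0.501] yaw -3.827
call 2 xyz [ 4.902 -1.33   0.501] yaw -3.827
call 3 xyz [5.067 0.351 0.501] yaw -3.827
call 4 xyz [4.672 1.992 0.501] yaw -3.827
```

```bash
python3 -m creep '{"grip":[0,0,0,0,0],"xyz":[[0.84,-0.57,0],[1.68,-1.15,0],[2.52,-1.72,0],[3.36,-2.29,0],[4.2,-2.86,0]],"yaw":[-0.77,-1.53,-2.3,-3.06,-3.83]}' 40
python3 -m creep '{"grip":[0,0,0,0,0],"xyz":[[0.98,-0.27,0],[1.96,-0.53,0],[2.94,-0.8,0],[3.92,-1.06,0],[4.9,-1.33,0]],"yaw":[-0.77,-1.53,-2.3,-3.06,-3.83]}'
sh p.sh 574.9,-43.2,170,11.4,2
```

```text
time_s: 0.52
position: [0.3412, -0.4348, 0.2306]
ee_rot: [-0.001, 0.927, 0.376, -0.0]
force: [0.2, -0.3, -0.2]
gripper_width: 0.0851
grip_force: 0.0
time_s: 0.93
position: [0.4193, -0.3039, 0.2308]
ee_rot: [-0.0, 0.851, 0.525, -0.0]
force: [0.7, -0.6, -0.3]
gripper_width: 0.0854
grip_force: 0.0
at [ 419.3 -303.9  230.8] toolY -26.67 grip 0.0854 t 0.93
call 1 xyz [5.047 0.368 1.013] yaw -3.807
call 2 xyz [4.651 1.994 1.013] yaw -3.807
```

Tracking is exact.

```bash
python3 -m creep '{"grip":[0,0,0,0,0],"xyz":[[1,0.07,0.2],[2,0.15,0.4],[3,0.22,0.6],[4,0.3,0.8],[5.05,0.37,1]],"yaw":[-0.77,-1.53,-2.3,-3.06,-3.81]}'
python3 -m creep '{"grip":[0,0,0,0,0],"xyz":[[0.93,0.4,0.2],[1.86,0.8,0.4],[2.79,1.2,0.6],[3.72,1.6,0.8],[4.65,1.99,1]],"yaw":[-0.77,-1.53,-2.3,-3.06,-3.81]}'
sh p.sh 574.9,-43.2,66,11.4
```

```text
time_s: 1.35
position: [0.4975, -0.1739, 0.2006]
ee_rot: [-0.0, 0.753, 0.659, -0.0]
force: [0.2, -0.5, 0.5]
gripper_width: 0.0851
grip_force: 0.0
time_s: 1.77
position: [0.5756, -0.0437, 0.1705]
ee_rot: [-0.0, 0.633, 0.774, -0.0]
force: [0.9, 0.3, 0.6]
gripper_width: 0.0858
grip_force: 0.0
at [575.6 -43.7 170.5] toolY 11.45 grip 0.0858 t 1.77
call 1 xyz [ 0.019 -0.02   3.482] yaw 0.01
```

```bash
python3 -m creep '{"grip":[0,0,0,0,0],"xyz":[[0,-0.01,0.8],[0,-0.02,1.7],[0,-0.02,2.5],[0,-0.02,3.2],[0,-0.02,3.48]],"yaw":[0,0,0,0,0]}'
python3 -m creep '{"grip":[80,140,200,230,255],"xyz":[[0,0,0],[0,0,0],[0,0,0],[0,0,0],[0,0,0]],"yaw":[0,0,0,0,0]}' 40
python3 -m creep '{"grip":[255,255,255,255,255],"xyz":[[0,0,0],[0,0,0],[0,0,0],[0,0,0],[0,0,0]],"yaw":[0,0,0,0,0]}' 40
python3 - <<'E'
from h import *
im,d=get_image("side"); cv2.imwrite("pics/g1.png",cv2.resize(im[120:250,170:340],None,fx=4,fy=4))
E
```

```text
time_s: 2.18
position: [0.5719, -0.0446, 0.0626]
ee_rot: [-0.003, 0.634, 0.773, -0.002]
force: [-1.1, 0.3, -0.2]
gripper_width: 0.0855
grip_force: 0.0
time_s: 2.6
position: [0.5758, -0.0456, 0.0685]
ee_rot: [0.001, 0.634, 0.773, 0.001]
force: [-0.8, -0.7, 3.8]
gripper_width: 0.0538
grip_force: 43.0
time_s: 3.02
position: [0.5759, -0.0456, 0.0685]
ee_rot: [0.001, 0.634, 0.773, 0.001]
force: [-1.4, 0.2, 6.5]
gripper_width: 0.0546
grip_force: 43.2
```

View pics/g1.png

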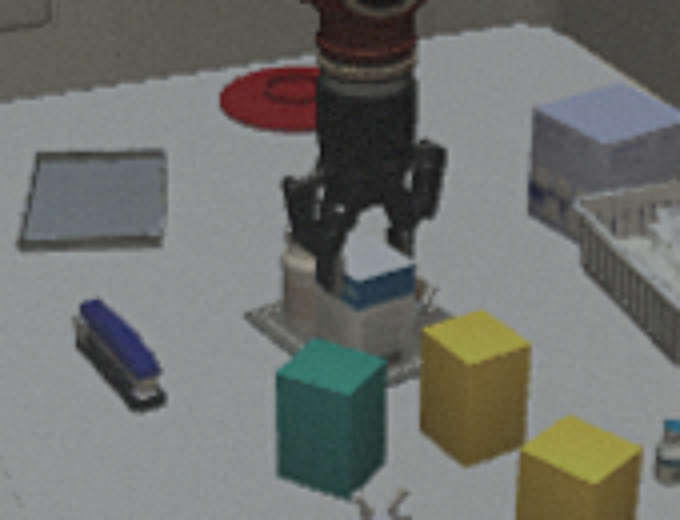

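```bash
python3 -m creep '{"grip":[255,255,255,255,255],"xyz":[[0,0,-0.4],[0,0,-1.2],[0,0,-2.2],[0,0,-3.2],[0,0,-4]],"yaw":[0,0,0,0,0]}'
sh p.sh 469,359,190,11.4,3
```

```text
time_s: 3.48
position: [0.5748, -0.0452, 0.1894]
ee_rot: [0.0, 0.634, 0.773, 0.0]
force: [1.2, -0.4, -0.4]
gripper_width: 0.0545
grip_force: 42.5
at [574.8 -45.2 189.4] toolY 11.26 grip 0.0545 t 3.48
call 1 xyz [ 4.635 -0.276 -0.007] yaw -0.009
call 2 xyz [ 4.635 -0.273 -0.007] yaw -0.009
call 3 xyz [ 4.635 -0.269 -0.007] yaw -0.009
```

```bash
python3 -m creep '{"grip":[255,255,255,255,255],"xyz":[[0.5,-0.03,0],[1.5,-0.09,0],[2.5,-0.15,0],[3.6,-0.21,0],[4.64,-0.27,0]],"yaw":[0,0,0,0,0]}'
python3 -m creep '{"grip":[255,255,255,255,255],"xyz":[[1,-0.06,0],[2,-0.12,0],[3,-0.18,0],[4,-0.24,0],[4.64,-0.27,0]],"yaw":[0,0,0,0,0]}'
python3 -m creep '{"grip":[255,255,255,255,255],"xyz":[[1,-0.06,0],[2,-0.12,0],[3.2,-0.18,0],[4.2,-0.24,0],[4.64,-0.27,0]],"yaw":[0,0,0,0,0]}'
python3 -m creep '{"grip":[255,255,255,255,255],"xyz":[[0,0,0.7],[0,0,1.5],[0,0,2.2],[0,0,2.8],[0,0,3.3]],"yaw":[0,0,0,0,0]}'
sh p.sh 469,359,66.5,11.4
```

```text
time_s: 3.9
position: [0.5381, 0.0913, 0.186]
ee_rot: [-0.001, 0.635, 0.773, -0.0]
force: [0.4, -0.1, -1.9]
gripper_width: 0.0545
grip_force: 42.5
time_s: 4.32
position: [0.5025, 0.2271, 0.186]
ee_rot: [-0.001, 0.634, 0.774, -0.001]
force: [0.5, 0.0, -0.9]
gripper_width: 0.0547
grip_force: 42.5
time_s: 4.73
position: [0.4671, 0.3625, 0.186]
ee_rot: [-0.001, 0.633, 0.774, -0.001]
force: [0.2, -0.7, -0.3]
gripper_width: 0.0541
grip_force: 42.5
time_s: 5.15
position: [0.4679, 0.3586, 0.0852]
ee_rot: [-0.001, 0.634, 0.773, -0.002]
force: [-1.0, 0.7, -0.7]
gripper_width: 0.0542
grip_force: 42.5
at [467.9 358.6  85.2] toolY 11.26 grip 0.0542 t 5.15
call 1 xyz [0.006 0.039 0.625] yaw -0.028
```

```bash
python3 -m creep '{"grip":[255,255,255,255,255],"xyz":[[0,0,0.2],[0,0,0.35],[0,0,0.5],[0,0,0.6],[0,0,0.67]],"yaw":[0,0,0,0,0]}'
python3 -m creep '{"grip":[255,255,255,255,255],"xyz":[[0,0,0],[0,0,0],[0,0,0],[0,0,0],[0,0,0]],"yaw":[0,0,0,0,0]}'
```

```text
time_s: 5.57
position: [0.4699, 0.3597, 0.0684]
ee_rot: [0.0, 0.634, 0.773, 0.001]
force: [0.4, 0.2, -1.5]
gripper_width: 0.0544
grip_force: 42.5
time_s: 5.98
position: [0.4696, 0.3596, 0.0682]
ee_rot: [0.0, 0.634, 0.773, 0.0]
force: [0.3, -0.2, -0.4]
gripper_width: 0.0542
grip_force: 42.5
```

```bash
python3 -m creep '{"grip":[255,255,255,255,255],"xyz":[[0,0,0.03],[0,0,0.05],[0,0,0.07],[0,0,0.07],[0,0,0.07]],"yaw":[0,0,0,0,0]}'
```

```text
time_s: 6.4
position: [0.4696, 0.3597, 0.0666]
ee_rot: [-0.0, 0.634, 0.773, 0.0]
force: [-2.2, -0.4, 5.0]
gripper_width: 0.0543
grip_force: 43.2
```

```bash
python3 -m creep '{"grip":[255,255,255,255,255],"xyz":[[0,0,0.03],[0,0,0.05],[0,0,0.05],[0,0,0.05],[0,0,0.05]],"yaw":[0,0,0,0,0]}'
```

```text
time_s: 6.82
position: [0.4696, 0.3597, 0.0665]
ee_rot: [-0.0, 0.634, 0.773, -0.0]
force: [-6.4, -2.9, 12.4]
gripper_width: 0.0542
grip_force: 44.2
```

```bash
python3 -m creep '{"grip":[255,200,130,60,0],"xyz":[[0,0,-0.06],[0,0,-0.06],[0,0,-0.06],[0,0,-0.06],[0,0,-0.06]],"yaw":[0,0,0,0,0]}'
python3 -m creep '{"grip":[0,0,0,0,0],"xyz":[[0,0,0],[0,0,-0.5],[0,0,-1.5],[0,0,-2.5],[0,0,-3.3]],"yaw":[0,0,0,0,0]}'
sh p.sh 561,27.1,166,11.4,3
```

```text
time_s: 7.23
position: [0.4692, 0.3593, 0.0654]
ee_rot: [-0.0, 0.634, 0.773, -0.0]
force: [0.3, 0.2, -0.3]
gripper_width: 0.0753
grip_force: 0.0
time_s: 7.65
position: [0.4696, 0.3596, 0.1665]
ee_rot: [0.0, 0.634, 0.773, 0.0]
force: [-0.1, 0.1, 1.0]
gripper_width: 0.0857
grip_force: 0.0
at [469.6 359.6 166.5] toolY 11.25 grip 0.0857 t 7.65
call 1 xyz [-3.821  0.275  0.005] yaw -0.01
call 2 xyz [-3.822  0.272  0.005] yaw -0.01
call 3 xyz [-3.822  0.269  0.005] yaw -0.01
```

```bash
python3 -m creep '{"grip":[0,0,0,0,0],"xyz":[[-1.2,0.09,0],[-2.4,0.18,0],[-3.6,0.26,0],[-4.8,0.34,0],[-6,0.43,0]],"yaw":[0,0,0,0,0]}'
python3 -m creep '{"grip":[0,0,0,0,0],"xyz":[[-1.2,0.09,0],[-2.4,0.18,0],[-3.6,0.26,0],[-4.8,0.34,0],[-5.46,0.39,0]],"yaw":[0,0,0,0,0]}'
python3 -m creep '{"grip":[0,0,0,0,0],"xyz":[[0,0,0],[0,0,0],[0,0,0],[0,0,0],[0,0,0]],"yaw":[0,0,0,0,0]}'
sh p.sh 561,27.1,66,11.4
python3 - <<'E'
from h import *
im,d,W=cloud("top")
m=(np.hypot(W[...,0]-.4697,W[...,1]-.3596)<.06)&(W[...,2]>.07)&(W[...,2]<.11)
r=cv2.minAreaRect((W[m][:,:2]*1000).astype(np.float32)); print(r,np.median(W[m][:,2]))
E
```

```text
time_s: 8.07
position: [0.5171, 0.184, 0.1646]
ee_rot: [-0.0, 0.634, 0.773, -0.0]
force: [0.8, -0.2, 1.0]
gripper_width: 0.0851
grip_force: 0.0
time_s: 8.48
position: [0.561, 0.0238, 0.1646]
ee_rot: [0.0, 0.635, 0.772, -0.0]
force: [-0.6, 0.2, 0.1]
gripper_width: 0.0852
grip_force: 0.0
time_s: 8.9
position: [0.5603, 0.0284, 0.1648]
ee_rot: [-0.0, 0.634, 0.774, -0.0]
force: [-0.5, -0.5, 0.2]
gripper_width: 0.0853
grip_force: 0.0
at [560.3  28.4 164.8] toolY 11.36 grip 0.0853 t 8.9
call 1 xyz [-0.047  0.013  3.295] yaw -0.008
((469.1169738769531, 361.62738037109375), (55.57783126831055, 61.00446701049805), 10.457910537719727) 0.09303184899848083
```

```bash
python3 -m creep '{"grip":[0,0,0,0,0],"xyz":[[-0.05,0.01,0.8],[-0.05,0.01,1.6],[-0.05,0.01,2.4],[-0.05,0.01,3],[-0.05,0.01,3.3]],"yaw":[0,0,0,0,0]}'
python3 -m creep '{"grip":[0,100,180,230,255],"xyz":[[0,0,0],[0,0,0],[0,0,0],[0,0,0],[0,0,0]],"yaw":[0,0,0,0,0]}' 40
python3 -m creep '{"grip":[255,255,255,255,255],"xyz":[[0,0,0],[0,0,0],[0,0,0],[0,0,0],[0,0,0]],"yaw":[0,0,0,0,0]}'
```

```text
time_s: 9.37
position: [0.5592, 0.0267, 0.063]
ee_rot: [-0.002, 0.634, 0.773, -0.001]
force: [0.0, 0.1, -0.7]
gripper_width: 0.0852
grip_force: 0.0
time_s: 9.78
position: [0.5625, 0.0256, 0.0681]
ee_rot: [0.001, 0.634, 0.773, 0.001]
force: [-1.0, -0.3, 3.3]
gripper_width: 0.0457
grip_force: 40.5
time_s: 10.2
position: [0.5625, 0.0256, 0.0681]
ee_rot: [0.001, 0.634, 0.773, 0.001]
force: [-1.9, -0.3, 5.6]
gripper_width: 0.0455
grip_force: 40.7
```

```bash
python3 -m creep '{"grip":[255,255,255,255,255],"xyz":[[0,0,-0.4],[0,0,-1.2],[0,0,-2],[0,0,-2.8],[0,0,-3.3]],"yaw":[0,0,0,0,0]}'
python3 -m creep '{"grip":[255,255,255,255,255],"xyz":[[0,0,0],[0,0,0],[0,0,0],[0,0,0],[0,0,0]],"yaw":[0,0,0,0,0]}'
sh p.sh 441.5,272.5,164,11.4,2
```

```text
time_s: 10.62
position: [0.5622, 0.0257, 0.1685]
ee_rot: [0.002, 0.634, 0.773, 0.001]
force: [0.3, -1.1, -1.4]
gripper_width: 0.0454
grip_force: 41.2
time_s: 11.03
position: [0.5602, 0.0258, 0.163]
ee_rot: [-0.001, 0.634, 0.773, -0.001]
force: [1.2, -0.1, -2.2]
gripper_width: 0.0455
grip_force: 41.2
at [560.2  25.8 163. ] toolY 11.25 grip 0.0455 t 11.03
call 1 xyz [ 4.418 -1.137 -0.016] yaw -0.015
call 2 xyz [ 4.42  -1.132 -0.016] yaw -0.015
```

```bash
python3 -m creep '{"grip":[255,255,255,255,255],"xyz":[[0.5,-0.13,0],[1.4,-0.36,0],[2.4,-0.62,0],[3.4,-0.88,0],[4.42,-1.14,0]],"yaw":[0,0,0,0,0]}'
python3 -m creep '{"grip":[255,255,255,255,255],"xyz":[[1,-0.26,0],[2,-0.51,0],[3,-0.77,0],[3.9,-1,0],[4.42,-1.14,0]],"yaw":[0,0,0,0,0]}'
python3 -m creep '{"grip":[255,255,255,255,255],"xyz":[[0,0,0.5],[0,0,1.3],[0,0,2.1],[0,0,2.6],[0,0,2.9]],"yaw":[0,0,0,0,0]}'
python3 -m creep '{"grip":[255,255,255,255,255],"xyz":[[0,0,0.03],[0,0,0.07],[0,0,0.1],[0,0,0.13],[0,0,0.13]],"yaw":[0,0,0,0,0]}'
```

```text
time_s: 11.45
position: [0.5003, 0.1506, 0.1642]
ee_rot: [-0.001, 0.635, 0.773, -0.0]
force: [0.8, 1.1, -1.2]
gripper_width: 0.0455
grip_force: 41.2
time_s: 11.87
position: [0.4399, 0.2751, 0.1643]
ee_rot: [-0.001, 0.633, 0.774, -0.0]
force: [0.7, 0.6, -1.0]
gripper_width: 0.0452
grip_force: 41.2
time_s: 12.28
position: [0.4398, 0.2722, 0.0748]
ee_rot: [-0.001, 0.634, 0.773, -0.002]
force: [-0.2, -0.8, -1.3]
gripper_width: 0.0452
grip_force: 41.3
time_s: 12.7
position: [0.4432, 0.2728, 0.0752]
ee_rot: [0.0, 0.634, 0.773, 0.001]
force: [0.2, 0.5, -1.1]
gripper_width: 0.0454
grip_force: 41.3
```

```bash
python3 -m creep '{"grip":[255,255,255,255,255],"xyz":[[0,0,0.08],[0,0,0.16],[0,0,0.22],[0,0,0.25],[0,0,0.25]],"yaw":[0,0,0,0,0]}'
```

```text
time_s: 13.12
position: [0.4423, 0.2724, 0.0664]
ee_rot: [-0.0, 0.634, 0.773, -0.0]
force: [-0.3, 0.2, -0.5]
gripper_width: 0.0456
grip_force: 41.3
```

```bash
python3 -m creep '{"grip":[255,255,255,255,255],"xyz":[[0,0,0.03],[0,0,0.06],[0,0,0.06],[0,0,0.06],[0,0,0.06]],"yaw":[0,0,0,0,0]}'
```

```text
time_s: 13.53
position: [0.4426, 0.2727, 0.0662]
ee_rot: [-0.0, 0.634, 0.773, -0.0]
force: [-2.7, -0.8, 6.9]
gripper_width: 0.0454
grip_force: 42.1
```

Contact at 66.2, as predicted. Release and go for the roll.

```bash
python3 -m creep '{"grip":[255,200,130,60,0],"xyz":[[0,0,-0.03],[0,0,-0.03],[0,0,-0.03],[0,0,-0.03],[0,0,-0.03]],"yaw":[0,0,0,0,0]}'
python3 -m creep '{"grip":[0,0,0,0,0],"xyz":[[0,0,0],[0,0,-0.5],[0,0,-1.5],[0,0,-2.5],[0,0,-3.3]],"yaw":[0,0,0,0,0]}'
sh p.sh 623,3,150,11.4,2
```

```text
time_s: 13.95
position: [0.4424, 0.2724, 0.0655]
ee_rot: [0.0, 0.634, 0.773, 0.0]
force: [-0.1, -0.0, 0.8]
gripper_width: 0.0679
grip_force: 0.0
time_s: 14.37
position: [0.4427, 0.2726, 0.1665]
ee_rot: [0.0, 0.634, 0.773, 0.0]
force: [-0.0, 0.3, 0.3]
gripper_width: 0.0855
grip_force: 0.0
at [442.7 272.6 166.5] toolY 11.25 grip 0.0855 t 14.37
call 1 xyz [-4.993  2.071  0.275] yaw -0.015
call 2 xyz [-4.995  2.065  0.275] yaw -0.015
```

```bash
python3 -m creep '{"grip":[0,0,0,0,0],"xyz":[[-1,0.41,0],[-2,0.83,0],[-3,1.24,0],[-3.5,1.45,0],[-3.5,1.45,0]],"yaw":[0,0,0,0,0]}'
python3 - <<'E'
from h import *
im,d,W=cloud("top"); np.savez("top1.npz",im=im,d=d,W=W)
def fit(c,rad,zl,zh):
    m=(np.hypot(W[...,0]-c[0],W[...,1]-c[1])<rad)&(W[...,2]>zl)&(W[...,2]<zh); P=W[m]
    r=cv2.minAreaRect((P[:,:2]*1000).astype(np.float32)); print(len(P),np.round(r[0],1),np.round(r[1],1),round(r[2],1),np.percentile(P[:,2],[50,95]).round(4))
fit((.469,.361),.05,.075,.11); fit((.441,.274),.05,.075,.11); fit((.623,.003),.06,.02,.07);fit((.623,.003),.03,.045,.07)
a=cv2.resize(im[145:225,225:305],None,fx=6,fy=6); cv2.imwrite("pics/rack.png",np.hstack([a,cv2.resize(im[170:270,100:200],(480,480))])[:, :800])
E
```

```text
time_s: 14.78
position: [0.5071, 0.1755, 0.1647]
ee_rot: [0.001, 0.636, 0.772, -0.0]
force: [0.2, -0.7, -0.3]
gripper_width: 0.0853
grip_force: 0.0
426 [468.6 364.6] [55.3 54.9] 10.6 [0.093 0.097]
187 [441.8 266.4] [45.4 30. ] 3.6 [0.0928 0.0975]
321 [621.9   2.7] [42.7 79.5] 12.4 [0.0464 0.0548]
169 [622.8   3.4] [36.1 40.2] 12.1 [0.0508 0.0562]
```

View pics/rack.png

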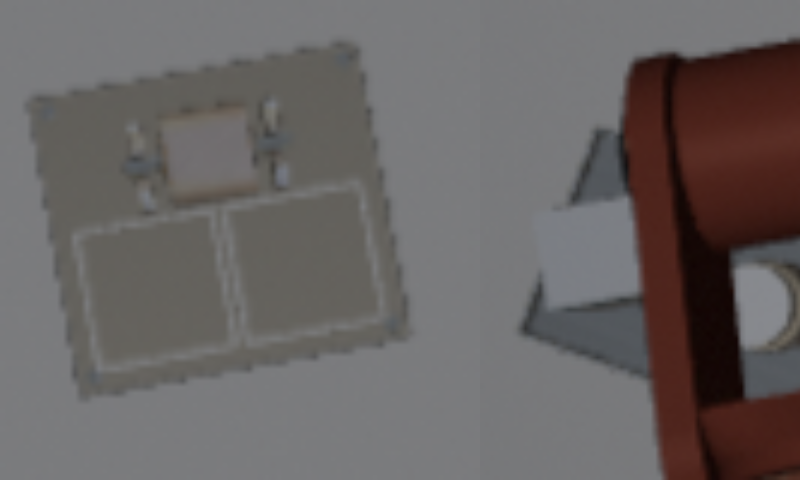

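The roll still lies in its posts at crop (210,150), both bays are empty, and the carton and tub stand on the tray, partly hidden by the arm. Next I go over the roll at (0.6225, 0.003).

```bash
sh p.sh 622.5,3,150,11.6,1
python3 -m creep '{"grip":[0,0,0,0,0],"xyz":[[-1.1,0.45,0.1],[-2.2,0.9,0.2],[-3.3,1.35,0.3],[-4.4,1.8,0.4],[-5.5,2.25,0.5]],"yaw":[0,0,0,0,0]}'
python3 -m creep '{"grip":[0,0,0,0,0],"xyz":[[-0.5,0.21,0.05],[-0.8,0.34,0.05],[-0.95,0.4,0.05],[-0.95,0.4,0.05],[-0.95,0.4,0.05]],"yaw":[0,0,0,0,0]}'
sh p.sh 622.5,3,15,11.6,1
```

```text
at [506.1 176.9 164.5] toolY 11.1 grip 0.0855 t 14.83
call 1 xyz [-6.435  2.692  0.484] yaw -0.101
time_s: 15.25
position: [0.6042, 0.0294, 0.1493]
ee_rot: [-0.0, 0.634, 0.774, 0.0]
force: [0.9, 1.4, 0.1]
gripper_width: 0.0853
grip_force: 0.0
time_s: 15.67
position: [0.6208, 0.0051, 0.1483]
ee_rot: [-0.0, 0.634, 0.773, 0.0]
force: [0.0, 0.4, 0.3]
gripper_width: 0.0853
grip_force: 0.0
at [620.8   5.1 148.3] toolY 11.33 grip 0.0853 t 15.67
call 1 xyz [-0.08   0.041  4.442] yaw -0.054
```

```bash
python3 -m creep '{"grip":[0,0,0,0,0],"xyz":[[-0.05,0.03,1],[-0.08,0.04,2],[-0.08,0.04,2.8],[-0.08,0.04,3.4],[-0.08,0.04,3.7]],"yaw":[0,0,0,0,0]}'
python3 -m creep '{"grip":[0,0,0,0,0],"xyz":[[0,0,0.25],[0,0,0.45],[0,0,0.6],[0,0,0.7],[0,0,0.7]],"yaw":[0,0,0,0,0]}'
python3 -m creep '{"grip":[0,60,120,180,220],"xyz":[[0,0,0],[0,0,0],[0,0,0],[0,0,0],[0,0,0]],"yaw":[0,0,0,0,0]}' 40
python3 -m creep '{"grip":[255,255,255,255,255],"xyz":[[0,0,0],[0,0,0],[0,0,0],[0,0,0],[0,0,0]],"yaw":[0,0,0,0,0]}' 40
```

```text
time_s: 16.08
position: [0.6202, 0.0034, 0.0341]
ee_rot: [-0.002, 0.634, 0.774, -0.001]
force: [0.5, -0.1, -0.4]
gripper_width: 0.0852
grip_force: 0.0
time_s: 16.5
position: [0.6232, 0.0017, 0.0165]
ee_rot: [0.0, 0.634, 0.773, 0.0]
force: [-0.5, -0.0, -0.2]
gripper_width: 0.0852
grip_force: 0.0
time_s: 16.92
position: [0.6234, 0.0015, 0.0168]
ee_rot: [0.0, 0.634, 0.773, 0.0]
force: [0.8, -0.2, 1.8]
gripper_width: 0.0427
grip_force: 40.3
time_s: 17.33
position: [0.6234, 0.0015, 0.0168]
ee_rot: [0.0, 0.634, 0.773, 0.0]
force: [-0.3, -0.8, 4.2]
gripper_width: 0.0427
grip_force: 40.5
```

```bash
python3 -m creep '{"grip":[255,255,255,255,255],"xyz":[[0,0,-0.4],[0,0,-1.2],[0,0,-2.1],[0,0,-3.1],[0,0,-4]],"yaw":[0,0,0,0,0]}'
python3 -m creep '{"grip":[255,255,255,255,255],"xyz":[[0,0,-0.1],[0,0,-0.1],[0,0,-0.1],[0,0,-0.1],[0,0,-0.1]],"yaw":[0,0,0,0,0]}'
sh p.sh 473.8,-327,139,-11.5,2
```

```text
time_s: 17.75
position: [0.6222, 0.0017, 0.1375]
ee_rot: [-0.001, 0.634, 0.773, -0.0]
force: [-0.1, -0.1, -0.7]
gripper_width: 0.0427
grip_force: 40.8
time_s: 18.17
position: [0.6214, 0.0018, 0.1366]
ee_rot: [-0.002, 0.634, 0.773, -0.001]
force: [0.2, 0.3, -1.4]
gripper_width: 0.0426
grip_force: 40.8
at [621.4   1.8 136.6] toolY 11.25 grip 0.0426 t 18.17
call 1 xyz [-4.894 -3.482 -0.04 ] yaw 2.275
call 2 xyz [-5.485 -2.448 -0.04 ] yaw 2.275
```

```bash
python3 -m creep '{"grip":[255,255,255,255,255],"xyz":[[-0.6,-0.43,0],[-1.6,-1.14,0],[-2.7,-1.92,0],[-3.8,-2.7,0],[-4.9,-3.48,0]],"yaw":[0.3,0.8,1.3,1.8,2.28]}'
python3 -m creep '{"grip":[255,255,255,255,255],"xyz":[[-1.1,-0.5,0],[-2.2,-1,0],[-3.3,-1.5,0],[-4.4,-2,0],[-5.2,-2.3,0]],"yaw":[0.5,1,1.5,2,2.28]}'
python3 -m creep '{"grip":[255,255,255,255,255],"xyz":[[0,0,0],[0,0,0],[0,0,0],[0,0,0],[0,0,0]],"yaw":[0,0,0,0,0]}'
sh p.sh 473.8,-327,90,-11.5
python3 - <<'E'
from h import *
im,d,W=cloud("top"); np.savez("top2.npz",im=im,d=d,W=W); cv2.imwrite("pics/st.png",cv2.resize(im[190:270,330:420],None,fx=6,fy=6))
im,d,W=cloud("side"); np.savez("side2.npz",im=im,d=d,W=W); cv2.imwrite("pics/st2.png",cv2.resize(im[170:300,190:330],None,fx=5,fy=4.6))
E
```

```text
time_s: 18.58
position: [0.5475, -0.1638, 0.1375]
ee_rot: [-0.001, 0.708, 0.706, -0.001]
force: [0.7, -0.4, -0.7]
gripper_width: 0.0424
grip_force: 40.9
time_s: 19.0
position: [0.4776, -0.3206, 0.1376]
ee_rot: [-0.001, 0.776, 0.631, -0.001]
force: [0.2, 0.3, -0.7]
gripper_width: 0.0426
grip_force: 40.9
time_s: 19.42
position: [0.4802, -0.3175, 0.1387]
ee_rot: [-0.0, 0.774, 0.633, 0.0]
force: [0.9, -0.4, -1.2]
gripper_width: 0.0425
grip_force: 40.9
at [ 480.2 -317.5  138.7] toolY -11.43 grip 0.0425 t 19.42
call 1 xyz [-0.353 -0.147  1.625] yaw 0.013
```

View pics/st2.png

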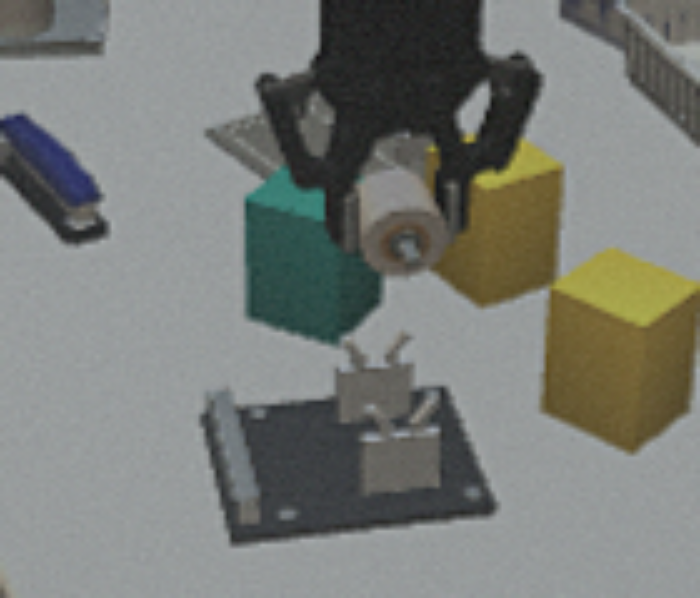

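Side view: the roll hangs level in the fingers with its spindle end at crop (405,248), above the stand cheeks at (375,385) and (400,450). I check the spindle end and the cheek fit before lowering.

```bash
python3 - <<'E'
from h import *
s=np.load("side2.npz"); W=s["W"]
print("spindle end",W[222:227,269:274].reshape(-1,3).mean(0), np.median(W[222:227,269:274].reshape(-1,3),0))
O=np.array([.474,-.3253]); a=np.radians(-11.5); Rm=np.array([[np.cos(a),np.sin(a)],[-np.sin(a),np.cos(a)]])
P=W[235:285,235:290].reshape(-1,3); L=(P[:,:2]-O)@Rm.T*1000; z=P[:,2]*1000
for sgn in(1,-1):
    m=(abs(L[:,1]*sgn-32)<9)&(abs(L[:,0])<35)&(z>15)&(z<85)
    for lo,hi in((15,40),(46,56),(56,75)):
        k=m&(z>lo)&(z<hi); print(sgn,lo,hi,k.sum(),"x",np.percentile(L[k,0],[2,50,98]).round(1) if k.any() else '', "y",L[k,1].mean().round(1) if k.any() else '',"sorted",np.sort(L[k,0]).round(0).tolist() if lo>45 else '')
t=np.load("top0.npz")["W"][200:265,345:400].reshape(-1,3); L=(t[:,:2]-O)@Rm.T*1000
for sgn in(1,-1):
    k=(abs(L[:,1]*sgn-32)<9)&(t[:,2]>.05)&(t[:,2]<.08); print("top",sgn,k.sum(),np.sort(L[k,0]).round(0).tolist(),L[k].mean(0))
E
```

```text
spindle end [ 0.47305906 -0.34448593  0.153348  ] [ 0.47270364 -0.34191738  0.15417811]
1 15 40 116 x [-20.8  -0.7  18.6] y 26.9 sorted 
1 46 56 24 x [-15.2   1.7  13.9] y 27.2 sorted [-16.0, -14.0, -13.0, -13.0, -12.0, -12.0, -12.0, -9.0, -9.0, -9.0, -8.0, -1.0, 4.0, 4.0, 5.0, 5.0, 7.0, 7.0, 7.0, 9.0, 10.0, 10.0, 12.0, 15.0]
1 56 75 20 x [-18.8   7.2  15.3] y 27.8 sorted [-19.0, -18.0, -17.0, -16.0, -16.0, -14.0, -14.0, -12.0, -12.0, 7.0, 8.0, 10.0, 10.0, 10.0, 12.0, 12.0, 12.0, 13.0, 15.0, 15.0]
-1 15 40 123 x [-21.3  -3.7  16.6] y -37.3 sorted 
-1 46 56 26 x [-13.8  -1.5  14.9] y -36.7 sorted [-14.0, -14.0, -12.0, -12.0, -12.0, -10.0, -9.0, -9.0, -9.0, -7.0, -7.0, -7.0, -7.0, 4.0, 4.0, 4.0, 5.0, 5.0, 6.0, 8.0, 8.0, 8.0, 9.0, 11.0, 13.0, 16.0]
-1 56 75 24 x [-18.9   7.3  15.2] y -36.5 sorted [-19.0, -18.0, -17.0, -17.0, -17.0, -15.0, -15.0, -14.0, -12.0, -12.0, 5.0, 6.0, 8.0, 9.0, 9.0, 11.0, 11.0, 11.0, 11.0, 13.0, 13.0, 14.0, 15.0, 16.0]
top 1 27 [-18.0, -17.0, -15.0, -15.0, -13.0, -13.0, -12.0, -10.0, -9.0, -9.0, -7.0, -6.0, -3.0, -1.0, 5.0, 5.0, 7.0, 7.0, 8.0, 10.0, 10.0, 11.0, 12.0, 13.0, 15.0, 16.0, 16.0] [-0.4480929  31.90121395]
top -1 29 [-18.0, -18.0, -17.0, -15.0, -14.0, -12.0, -12.0, -11.0, -10.0, -9.0, -9.0, -7.0, -6.0, -6.0, 5.0, 5.0, 7.0, 7.0, 8.0, 10.0, 10.0, 10.0, 11.0, 13.0, 13.0, 14.0, 15.0, 16.0, 17.0] [ -0.10250391 -31.8561685 ]
```

```bash
sh p.sh 473.2,-326.9,70,-11.5; python3 -m creep '{"grip":[255,255,255,255,255],"xyz":[[-0.2,-0.08,0],[-0.34,-0.17,0],[-0.34,-0.17,0.4],[-0.34,-0.17,0.9],[-0.34,-0.17,1.3]],"yaw":[0,0,0,0,0]}'
python3 -m creep '{"grip":[255,255,255,255,255],"xyz":[[0,0,0.3],[0,0,0.5],[0,0,0.6],[0,0,0.6],[0,0,0.6]],"yaw":[0,0,0,0,0]}'
sh p.sh 473.2,-326.9,36,-11.5
```

```text
at [ 480.3 -317.8  139. ] toolY -11.45 grip 0.0427 t 19.52
call 1 xyz [-0.345 -0.17   2.302] yaw 0.011
time_s: 19.93
position: [0.4723, -0.3277, 0.0987]
ee_rot: [-0.0, 0.775, 0.632, -0.0]
force: [-0.5, 0.1, -0.3]
gripper_width: 0.043
grip_force: 40.9
time_s: 20.35
position: [0.473, -0.3279, 0.0824]
ee_rot: [0.0, 0.775, 0.632, 0.0]
force: [0.0, 0.2, -0.8]
gripper_width: 0.0425
grip_force: 40.9
at [ 473.  -327.9   82.4] toolY -11.54 grip 0.0425 t 20.35
call 1 xyz [ 3.400e-02 -1.000e-03  1.548e+00] yaw -0.009
```

```bash
python3 -m creep '{"grip":[255,255,255,255,255],"xyz":[[0.03,0,0.3],[0.03,0,0.6],[0.03,0,0.85],[0.03,0,1],[0.03,0,1]],"yaw":[0,0,0,0,0]}'
python3 -m creep '{"grip":[255,255,255,255,255],"xyz":[[0,0,0.1],[0,0,0.2],[0,0,0.3],[0,0,0.38],[0,0,0.38]],"yaw":[0,0,0,0,0]}'
sh p.sh 473.2,-326.9,36,-11.5
```

```text
time_s: 20.77
position: [0.472, -0.3259, 0.0501]
ee_rot: [-0.002, 0.775, 0.632, -0.0]
force: [-0.5, 0.3, -1.6]
gripper_width: 0.0427
grip_force: 40.9
time_s: 21.18
position: [0.4727, -0.3267, 0.0403]
ee_rot: [-0.0, 0.775, 0.632, -0.0]
force: [-0.4, 0.5, -1.4]
gripper_width: 0.0426
grip_force: 40.9
at [ 472.7 -326.7   40.3] toolY -11.54 grip 0.0426 t 21.18
call 1 xyz [-0.005  0.017  0.142] yaw -0.009
```

Already in the narrow slot with no force. I lower to contact.

```bash
python3 -m creep '{"grip":[255,255,255,255,255],"xyz":[[0,0,0.04],[0,0,0.08],[0,0,0.12],[0,0,0.14],[0,0,0.14]],"yaw":[0,0,0,0,0]}'
```

```text
time_s: 21.6
position: [0.4729, -0.3268, 0.0364]
ee_rot: [-0.0, 0.775, 0.632, -0.0]
force: [-0.1, -0.5, -1.3]
gripper_width: 0.0426
grip_force: 40.9
```

```bash
python3 -m creep '{"grip":[255,255,255,255,255],"xyz":[[0,0,0.03],[0,0,0.05],[0,0,0.05],[0,0,0.05],[0,0,0.05]],"yaw":[0,0,0,0,0]}'
```

```text
time_s: 22.02
position: [0.4732, -0.327, 0.0357]
ee_rot: [0.0, 0.775, 0.632, 0.0]
force: [-2.1, 1.5, 5.7]
gripper_width: 0.0431
grip_force: 41.3
```

```bash
python3 -m creep '{"grip":[255,200,130,60,0],"xyz":[[0,0,-0.03],[0,0,-0.03],[0,0,-0.03],[0,0,-0.03],[0,0,-0.03]],"yaw":[0,0,0,0,0]}'
python3 -m creep '{"grip":[0,0,0,0,0],"xyz":[[0,0,0],[0,0,-0.5],[0,0,-1.5],[0,0,-2.7],[0,0,-4]],"yaw":[0,0,0,0,0]}'
python3 -m creep '{"grip":[0,0,0,0,0],"xyz":[[1,0,0],[2,0,0],[3,0,0],[4,0,0],[5,0,0]],"yaw":[0,0,0,0,0]}'
python3 - <<'E'
from h import *
im,d,W=cloud("top"); sd,ds,Ws=cloud("side")
a=cv2.resize(im[190:270,330:420],(450,400)); b=cv2.resize(sd[225:305,225:295],(350,400)); cv2.imwrite("pics/seat.png",np.hstack([a,b]))
for n,w in(("top",W),("side",Ws)):
    m=(np.hypot(w[...,0]-.4735,w[...,1]+.325)<.024)&(w[...,2]>.055)&(w[...,2]<.09)
    r=cv2.minAreaRect((w[m][:,:2]*1000).astype(np.float32)); print(n,m.sum(),r,np.percentile(w[m][:,2],[50,95]))
E
```

```text
time_s: 22.43
position: [0.4729, -0.3268, 0.0357]
ee_rot: [-0.0, 0.775, 0.632, -0.0]
force: [0.3, -0.7, 0.2]
gripper_width: 0.0658
grip_force: 0.0
time_s: 22.85
position: [0.472, -0.326, 0.1555]
ee_rot: [-0.002, 0.775, 0.632, -0.0]
force: [-0.0, -1.1, -0.8]
gripper_width: 0.0852
grip_force: 0.0
time_s: 23.27
position: [0.503, -0.1786, 0.1561]
ee_rot: [0.0, 0.775, 0.632, 0.0]
force: [1.5, 0.6, -0.5]
gripper_width: 0.0855
grip_force: 0.0
top 104 ((467.69866943359375, -335.3236999511719), (22.728307723999023, 43.072166442871094), 52.78437042236328) [0.06875448 0.07408778]
side 169 ((472.5289001464844, -327.33636474609375), (42.27513885498047, 40.44274139404297), 78.69181060791016) [0.06793524 0.07236432]
```

View pics/seat.png

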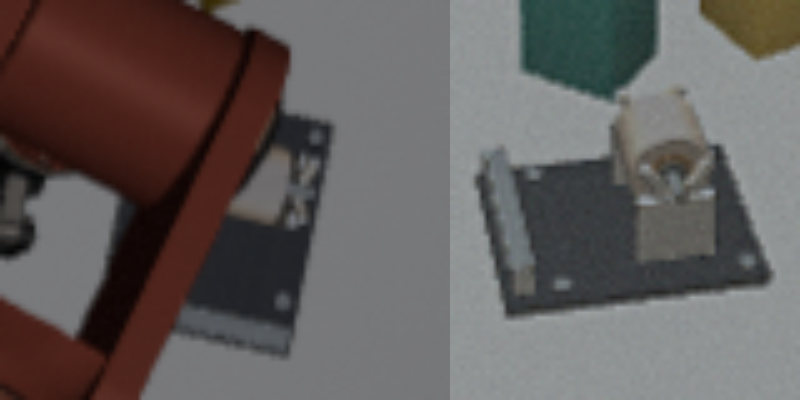

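Roll is home: top at 72 mm, spindle in the slot at crop (675,180). Next, the tub.

```bash
sh p.sh 442.6,272.6,160,11.25,3
```

```text
at [ 503.3 -176.5  155.8] toolY -11.3 grip 0.0853 t 23.37
call 1 xyz [ 4.761 -1.639 -0.047] yaw -1.503
call 2 xyz [ 4.935 -1.002 -0.047] yaw -1.503
call 3 xyz [ 5.024 -0.348 -0.047] yaw -1.503
```

```bash
python3 -m creep '{"grip":[0,0,0,0,0],"xyz":[[0.95,-0.33,0],[1.9,-0.66,0],[2.86,-0.98,0],[3.81,-1.31,0],[4.76,-1.64,0]],"yaw":[-0.3,-0.6,-0.9,-1.2,-1.5]}'
python3 -m creep '{"grip":[0,0,0,0,0],"xyz":[[0.99,-0.2,0],[1.97,-0.4,0],[2.96,-0.6,0],[3.95,-0.8,0],[4.94,-1,0]],"yaw":[-0.3,-0.6,-0.9,-1.2,-1.5]}'
python3 -m creep '{"grip":[0,0,0,0,0],"xyz":[[1,-0.07,0],[2,-0.14,0],[3,-0.21,0],[4,-0.28,0],[4.6,-0.35,0]],"yaw":[-0.3,-0.6,-0.9,-1.2,-1.5]}'
python3 -m creep '{"grip":[0,0,0,0,0],"xyz":[[0,0,0],[0,0,0],[0,0,0],[0,0,0],[0,0,0]],"yaw":[0,0,0,0,0]}'
sh p.sh 442.6,272.6,64,11.25
```

```text
time_s: 23.78
position: [0.4831, -0.0295, 0.156]
ee_rot: [0.0, 0.732, 0.682, 0.0]
force: [0.3, 0.0, 0.0]
gripper_width: 0.0854
grip_force: 0.0
time_s: 24.2
position: [0.4638, 0.1206, 0.1561]
ee_rot: [0.0, 0.685, 0.728, 0.0]
force: [0.4, -0.4, -0.1]
gripper_width: 0.0855
grip_force: 0.0
time_s: 24.62
position: [0.445, 0.2588, 0.1561]
ee_rot: [-0.0, 0.635, 0.772, 0.0]
force: [0.8, 0.4, 0.2]
gripper_width: 0.0854
grip_force: 0.0
time_s: 25.03
position: [0.4455, 0.2559, 0.156]
ee_rot: [0.0, 0.637, 0.771, -0.0]
force: [0.3, 0.8, -0.1]
gripper_width: 0.0855
grip_force: 0.0
at [445.5 255.9 156. ] toolY 10.85 grip 0.0855 t 25.03
call 1 xyz [0.566 0.011 3.066] yaw -0.081
```

```bash
python3 -m creep '{"grip":[0,0,0,0,0],"xyz":[[0.56,0.01,0],[0.57,0.01,0.8],[0.57,0.01,1.7],[0.57,0.01,2.5],[0.57,0.01,2.8]],"yaw":[-0.08,-0.08,-0.08,-0.08,-0.08]}'
python3 -m creep '{"grip":[0,0,0,0,0],"xyz":[[0,0,0.15],[0,0,0.25],[0,0,0.27],[0,0,0.27],[0,0,0.27]],"yaw":[0,0,0,0,0]}'
python3 -m creep '{"grip":[60,120,180,230,255],"xyz":[[0,0,0],[0,0,0],[0,0,0],[0,0,0],[0,0,0]],"yaw":[0,0,0,0,0]}' 40
python3 -m creep '{"grip":[255,255,255,255,255],"xyz":[[0,0,0],[0,0,0],[0,0,0],[0,0,0],[0,0,0]],"yaw":[0,0,0,0,0]}'
```

```text
time_s: 25.45
position: [0.44, 0.272, 0.0682]
ee_rot: [-0.001, 0.634, 0.773, -0.003]
force: [-1.0, 0.1, -0.2]
gripper_width: 0.0851
grip_force: 0.0
time_s: 25.87
position: [0.4432, 0.2742, 0.0654]
ee_rot: [0.001, 0.634, 0.774, 0.001]
force: [0.4, 0.2, -0.4]
gripper_width: 0.0856
grip_force: 0.0
time_s: 26.28
position: [0.4422, 0.2739, 0.0646]
ee_rot: [-0.0, 0.634, 0.774, -0.0]
force: [-2.8, -0.4, 5.8]
gripper_width: 0.0456
grip_force: 42.0
time_s: 26.7
position: [0.4422, 0.2739, 0.0646]
ee_rot: [-0.0, 0.634, 0.774, -0.0]
force: [-3.5, -1.2, 6.6]
gripper_width: 0.0453
grip_force: 42.1
```

```bash
python3 -m creep '{"grip":[255,255,255,255,255],"xyz":[[0,0,-0.4],[0,0,-1.2],[0,0,-2.1],[0,0,-3],[0,0,-3.5]],"yaw":[0,0,0,0,0]}'
python3 -m creep '{"grip":[255,255,255,255,255],"xyz":[[0,0,0],[0,0,0],[0,0,0],[0,0,0],[0,0,0]],"yaw":[0,0,0,0,0]}'
sh p.sh 562.2,26.8,165,11.3,2
```

```text
time_s: 27.12
position: [0.4434, 0.2743, 0.1727]
ee_rot: [0.001, 0.634, 0.774, 0.002]
force: [1.2, 0.1, -1.2]
gripper_width: 0.0456
grip_force: 42.3
time_s: 27.53
position: [0.4411, 0.2733, 0.1668]
ee_rot: [-0.001, 0.634, 0.774, -0.002]
force: [-0.4, 0.5, -1.6]
gripper_width: 0.0453
grip_force: 42.3
at [441.1 273.3 166.8] toolY 11.35 grip 0.0453 t 27.53
call 1 xyz [-4.425  1.17   0.031] yaw 0.005
call 2 xyz [-4.425  1.172  0.031] yaw 0.005
```

```bash
python3 -m creep '{"grip":[255,255,255,255,255],"xyz":[[-0.5,0.13,0],[-1.4,0.37,0],[-2.4,0.63,0],[-3.4,0.9,0],[-4.42,1.17,0]],"yaw":[0,0,0,0,0]}'
python3 -m creep '{"grip":[255,255,255,255,255],"xyz":[[-1,0.26,0],[-2,0.53,0],[-3,0.79,0],[-3.9,1.03,0],[-4.42,1.17,0]],"yaw":[0,0,0,0,0]}'
python3 -m creep '{"grip":[255,255,255,255,255],"xyz":[[0,0,0],[0,0,0],[0,0,0.7],[0,0,1.5],[0,0,2]],"yaw":[0,0,0,0,0]}'
python3 -m creep '{"grip":[255,255,255,255,255],"xyz":[[0,0,0.3],[0,0,0.5],[0,0,0.7],[0,0,0.8],[0,0,0.8]],"yaw":[0,0,0,0,0]}'
sh p.sh 562.2,26.8,66.6,11.3
```

```text
time_s: 27.95
position: [0.5025, 0.1495, 0.1677]
ee_rot: [-0.001, 0.633, 0.774, -0.001]
force: [0.6, -0.8, -0.4]
gripper_width: 0.0451
grip_force: 42.3
time_s: 28.37
position: [0.5636, 0.0249, 0.1677]
ee_rot: [-0.0, 0.635, 0.773, -0.001]
force: [-0.9, 0.5, -2.5]
gripper_width: 0.0455
grip_force: 42.3
time_s: 28.78
position: [0.5615, 0.0289, 0.1063]
ee_rot: [-0.001, 0.633, 0.774, -0.001]
force: [0.2, -0.2, -3.3]
gripper_width: 0.0456
grip_force: 42.4
time_s: 29.2
position: [0.5632, 0.0279, 0.0849]
ee_rot: [-0.0, 0.634, 0.774, 0.0]
force: [-0.7, -0.5, -2.9]
gripper_width: 0.0454
grip_force: 42.4
at [563.2  27.9  84.9] toolY 11.37 grip 0.0454 t 29.2
call 1 xyz [-0.028 -0.04   0.609] yaw 0.015
```

```bash
python3 -m creep '{"grip":[255,255,255,255,255],"xyz":[[-0.02,-0.03,0.2],[-0.02,-0.03,0.35],[-0.02,-0.03,0.45],[-0.02,-0.03,0.5],[-0.02,-0.03,0.5]],"yaw":[0,0,0,0,0]}'
python3 -m creep '{"grip":[255,255,255,255,255],"xyz":[[0,0,0.03],[0,0,0.06],[0,0,0.08],[0,0,0.08],[0,0,0.08]],"yaw":[0,0,0,0,0]}'
```

```text
time_s: 29.62
position: [0.5621, 0.0268, 0.0694]
ee_rot: [-0.0, 0.634, 0.774, -0.0]
force: [-0.5, 0.4, -2.0]
gripper_width: 0.0453
grip_force: 42.4
time_s: 30.03
position: [0.5625, 0.0268, 0.0676]
ee_rot: [0.0, 0.634, 0.774, 0.0]
force: [0.6, 1.0, -1.7]
gripper_width: 0.0456
grip_force: 42.4
```

```bash
python3 -m creep '{"grip":[255,255,255,255,255],"xyz":[[0,0,0.03],[0,0,0.06],[0,0,0.06],[0,0,0.06],[0,0,0.06]],"yaw":[0,0,0,0,0]}'
```

```text
time_s: 30.45
position: [0.5628, 0.0267, 0.0667]
ee_rot: [0.0, 0.634, 0.774, 0.0]
force: [-3.1, -0.1, 5.8]
gripper_width: 0.0456
grip_force: 43.1
```

Landed at 66.7, as predicted. Release, then fetch the carton at (469.6, 359.6).

```bash
python3 -m creep '{"grip":[255,200,130,60,0],"xyz":[[0,0,-0.03],[0,0,-0.03],[0,0,-0.03],[0,0,-0.03],[0,0,-0.03]],"yaw":[0,0,0,0,0]}'
python3 -m creep '{"grip":[0,0,0,0,0],"xyz":[[0,0,0],[0,0,-0.5],[0,0,-1.5],[0,0,-2.5],[0,0,-3.3]],"yaw":[0,0,0,0,0]}'
sh p.sh 469.6,359.6,160,11.3,2
```

```text
time_s: 30.87
position: [0.5624, 0.0268, 0.0664]
ee_rot: [-0.0, 0.634, 0.774, 0.0]
force: [0.7, -0.1, -0.2]
gripper_width: 0.0681
grip_force: 0.0
time_s: 31.28
position: [0.5628, 0.0268, 0.1675]
ee_rot: [0.0, 0.634, 0.774, 0.0]
force: [0.1, -0.9, 0.4]
gripper_width: 0.0851
grip_force: 0.0
at [562.8  26.8 167.5] toolY 11.36 grip 0.0851 t 31.28
call 1 xyz [ 5.744 -0.43   0.125] yaw 0.006
call 2 xyz [ 5.743 -0.433  0.125] yaw 0.006
```

```bash
python3 -m creep '{"grip":[0,0,0,0,0],"xyz":[[1.15,-0.09,0],[2.3,-0.17,0],[3.45,-0.26,0],[4.6,-0.34,0],[5.74,-0.43,0]],"yaw":[0,0,0,0,0]}'
python3 -m creep '{"grip":[0,0,0,0,0],"xyz":[[1.15,-0.09,0],[2.3,-0.17,0],[3.45,-0.26,0],[4.6,-0.34,0],[5.74,-0.43,0]],"yaw":[0,0,0,0,0]}'
python3 -m creep '{"grip":[0,0,0,0,0],"xyz":[[0,0,0],[0,0,0],[0,0,0.6],[0,0,1.2],[0,0,1.8]],"yaw":[0,0,0,0,0]}'
python3 -m creep '{"grip":[0,0,0,0,0],"xyz":[[0,0,0.3],[0,0,0.6],[0,0,0.7],[0,0,0.7],[0,0,0.7]],"yaw":[0,0,0,0,0]}'
sh p.sh 469.6,359.6,64,11.3
```

```text
time_s: 31.7
position: [0.5153, 0.1945, 0.1657]
ee_rot: [0.0, 0.634, 0.773, 0.0]
force: [-0.0, 0.4, -0.6]
gripper_width: 0.0854
grip_force: 0.0
time_s: 32.12
position: [0.4686, 0.361, 0.1655]
ee_rot: [0.0, 0.634, 0.774, 0.0]
force: [-0.1, 0.5, -0.1]
gripper_width: 0.0855
grip_force: 0.0
time_s: 32.53
position: [0.4701, 0.3584, 0.1113]
ee_rot: [0.0, 0.634, 0.773, 0.0]
force: [-0.3, 1.2, 0.1]
gripper_width: 0.0852
grip_force: 0.0
time_s: 32.95
position: [0.47, 0.3594, 0.0914]
ee_rot: [0.0, 0.634, 0.773, 0.001]
force: [0.2, 0.3, -0.5]
gripper_width: 0.0853
grip_force: 0.0
at [470.  359.4  91.4] toolY 11.34 grip 0.0853 t 32.95
call 1 xyz [ 0.008 -0.011  0.913] yaw 0.007
```

```bash
python3 -m creep '{"grip":[0,0,0,0,0],"xyz":[[0,-0.01,0.3],[0,-0.01,0.6],[0,-0.01,0.8],[0,-0.01,0.91],[0,-0.01,0.91]],"yaw":[0,0,0,0,0]}'
python3 -m creep '{"grip":[60,120,180,230,255],"xyz":[[0,0,0],[0,0,0],[0,0,0],[0,0,0],[0,0,0]],"yaw":[0,0,0,0,0]}' 40
python3 -m creep '{"grip":[255,255,255,255,255],"xyz":[[0,0,0],[0,0,0],[0,0,0],[0,0,0],[0,0,0]],"yaw":[0,0,0,0,0]}'
python3 -m creep '{"grip":[255,255,255,255,255],"xyz":[[0,0,-0.4],[0,0,-1.2],[0,0,-2.2],[0,0,-3.2],[0,0,-4]],"yaw":[0,0,0,0,0]}'
sh p.sh 574.8,-45.2,187,11.3,3
```

```text
time_s: 33.37
position: [0.4681, 0.3588, 0.0616]
ee_rot: [-0.0, 0.634, 0.774, -0.001]
force: [1.0, -1.3, -0.4]
gripper_width: 0.0852
grip_force: 0.0
time_s: 33.78
position: [0.4695, 0.3596, 0.064]
ee_rot: [0.0, 0.634, 0.774, 0.001]
force: [-0.1, 0.7, 1.7]
gripper_width: 0.0542
grip_force: 42.9
time_s: 34.2
position: [0.4695, 0.3596, 0.064]
ee_rot: [0.0, 0.634, 0.774, 0.001]
force: [-1.2, 0.7, 3.7]
gripper_width: 0.0547
grip_force: 43.4
time_s: 34.62
position: [0.4689, 0.3592, 0.1854]
ee_rot: [0.0, 0.634, 0.774, 0.0]
force: [0.6, -0.4, -0.2]
gripper_width: 0.0543
grip_force: 42.8
at [468.9 359.2 185.4] toolY 11.36 grip 0.0543 t 34.62
call 1 xyz [-4.637  0.269 -0.018] yaw 0.004
call 2 xyz [-4.637  0.27  -0.018] yaw 0.004
call 3 xyz [-4.637  0.272 -0.018] yaw 0.004
```

```bash
python3 -m creep '{"grip":[255,255,255,255,255],"xyz":[[-0.5,0.03,0],[-1.5,0.09,0],[-2.5,0.15,0],[-3.6,0.21,0],[-4.64,0.27,0]],"yaw":[0,0,0,0,0]}'
python3 -m creep '{"grip":[255,255,255,255,255],"xyz":[[-1,0.06,0],[-2,0.12,0],[-3,0.18,0],[-4,0.24,0],[-4.64,0.27,0]],"yaw":[0,0,0,0,0]}'
python3 -m creep '{"grip":[255,255,255,255,255],"xyz":[[-1,0.06,0],[-2,0.12,0],[-3.2,0.18,0],[-4.2,0.24,0],[-4.64,0.27,0]],"yaw":[0,0,0,0,0]}'
python3 -m creep '{"grip":[255,255,255,255,255],"xyz":[[0,0,0],[0,0,0],[0,0,0],[0,0,0],[0,0,0]],"yaw":[0,0,0,0,0]}'
sh p.sh 575.4,-45.4,66,11.35
```

```text
time_s: 35.03
position: [0.5036, 0.2224, 0.1821]
ee_rot: [-0.001, 0.634, 0.774, -0.001]
force: [1.2, 0.4, -1.0]
gripper_width: 0.0542
grip_force: 42.8
time_s: 35.45
position: [0.5391, 0.0866, 0.1821]
ee_rot: [-0.001, 0.634, 0.773, -0.001]
force: [-0.5, -0.2, -0.8]
gripper_width: 0.0544
grip_force: 42.8
time_s: 35.87
position: [0.5745, -0.0489, 0.1822]
ee_rot: [-0.001, 0.635, 0.773, -0.001]
force: [-0.1, 0.3, -1.5]
gripper_width: 0.0546
grip_force: 42.8
time_s: 36.28
position: [0.5748, -0.044, 0.1831]
ee_rot: [-0.0, 0.633, 0.774, -0.0]
force: [0.9, 0.5, -2.1]
gripper_width: 0.0544
grip_force: 42.8
at [574.8 -44.  183.1] toolY 11.46 grip 0.0544 t 36.28
call 1 xyz [-0.049  0.012  3.905] yaw 0.021
```

```bash
python3 -m creep '{"grip":[255,255,255,255,255],"xyz":[[-0.04,0.01,0.6],[-0.04,0.01,1.5],[-0.04,0.01,2.3],[-0.04,0.01,2.9],[-0.04,0.01,3.2]],"yaw":[0,0,0,0,0]}'
python3 -m creep '{"grip":[255,255,255,255,255],"xyz":[[0,0,0.2],[0,0,0.4],[0,0,0.5],[0,0,0.58],[0,0,0.58]],"yaw":[0,0,0,0,0]}'
sh p.sh 575.4,-45.4,66,11.35
```

```text
time_s: 36.7
position: [0.5736, -0.0451, 0.0841]
ee_rot: [-0.002, 0.633, 0.774, -0.001]
force: [0.0, -0.2, -0.2]
gripper_width: 0.0544
grip_force: 42.8
time_s: 37.12
position: [0.576, -0.0465, 0.0704]
ee_rot: [0.0, 0.634, 0.774, 0.0]
force: [0.9, 0.2, -1.2]
gripper_width: 0.0546
grip_force: 42.8
at [576.  -46.5  70.4] toolY 11.36 grip 0.0546 t 37.12
call 1 xyz [ 0.039 -0.013  0.146] yaw 0.002
```

```bash
python3 -m creep '{"grip":[255,255,255,255,255],"xyz":[[0.03,-0.01,0.05],[0.03,-0.01,0.1],[0.03,-0.01,0.12],[0.03,-0.01,0.12],[0.03,-0.01,0.12]],"yaw":[0,0,0,0,0]}'
```

```text
time_s: 37.53
position: [0.5752, -0.0456, 0.0664]
ee_rot: [0.0, 0.634, 0.774, 0.0]
force: [-0.3, -0.5, -2.0]
gripper_width: 0.0545
grip_force: 42.8
```

```bash
python3 -m creep '{"grip":[255,255,255,255,255],"xyz":[[0,0,0.03],[0,0,0.05],[0,0,0.05],[0,0,0.05],[0,0,0.05]],"yaw":[0,0,0,0,0]}'
```

```text
time_s: 37.95
position: [0.5754, -0.0457, 0.066]
ee_rot: [0.0, 0.634, 0.774, -0.0]
force: [-2.4, 0.3, 4.9]
gripper_width: 0.054
grip_force: 43.4
```

Landed. Release, retreat up and aside, then check.

```bash
python3 -m creep '{"grip":[255,200,130,60,0],"xyz":[[0,0,-0.03],[0,0,-0.03],[0,0,-0.03],[0,0,-0.03],[0,0,-0.03]],"yaw":[0,0,0,0,0]}'
python3 -m creep '{"grip":[0,0,0,0,0],"xyz":[[0,0,0],[0,0,-0.5],[0,0,-1.5],[0,0,-2.7],[0,0,-4]],"yaw":[0,0,0,0,0]}'
python3 -m creep '{"grip":[0,0,0,0,0],"xyz":[[1.3,-0.6,0],[2.6,-1.2,0],[3.9,-1.8,0],[5.2,-2.4,0],[6.3,-2.8,0]],"yaw":[0,0,0,0,0]}'
python3 -m creep '{"grip":[0,0,0,0,0],"xyz":[[1.3,0,0],[2.6,0,0],[3.9,0,0],[5,0,0],[5,0,0]],"yaw":[0,0,0,0,0]}'
python3 - <<'E'
from h import *
im,d,W=cloud("top"); sd,ds,Ws=cloud("side")
cv2.imwrite("pics/fin.png",np.hstack([cv2.resize(im[140:270,220:410],(440,301)),cv2.resize(sd[150:300,225:405],(360,301))]))
def fit(n,c,rad,zl,zh):
    m=(np.hypot(W[...,0]-c[0],W[...,1]-c[1])<rad)&(W[...,2]>zl)&(W[...,2]<zh); P=W[m]
    r=cv2.minAreaRect((P[:,:2]*1000).astype(np.float32)); print(n,len(P),np.round(r[0],1),np.round(r[1],1),round(r[2],1),np.percentile(P[:,2],[50,95]).round(4))
fit("carton",(.575,-.0434),.045,.088,.105); fit("tub",(.561,.0271),.028,.085,.105); fit("roll",(.4735,-.325),.028,.055,.09)
fit("roll+spindle",(.4735,-.325),.05,.045,.09)
fit("stapler",(.388,.0115),.08,.02,.06)
E
```

```text
time_s: 38.37
position: [0.5751, -0.0456, 0.0655]
ee_rot: [-0.0, 0.634, 0.774, -0.0]
force: [-0.0, 0.2, -0.3]
gripper_width: 0.0754
grip_force: 0.0
time_s: 38.78
position: [0.5738, -0.0453, 0.1851]
ee_rot: [-0.002, 0.634, 0.774, -0.001]
force: [0.9, -0.4, 0.2]
gripper_width: 0.0855
grip_force: 0.0
time_s: 39.2
position: [0.4539, 0.1242, 0.1856]
ee_rot: [0.0, 0.634, 0.773, 0.0]
force: [1.6, -0.2, 0.1]
gripper_width: 0.0854
grip_force: 0.0
time_s: 39.62
position: [0.4244, 0.2747, 0.1858]
ee_rot: [-0.001, 0.631, 0.775, 0.001]
force: [0.5, -0.9, -0.4]
gripper_width: 0.0855
grip_force: 0.0
carton 462 [575.2 -43.1] [55.1 59.8] 11.6 [0.0952 0.0999]
tub 240 [562.1  27.3] [44.3 45.2] 65.6 [0.0955 0.099 ]
roll 245 [ 473.6 -324. ] [49.5 42.1] 72.1 [0.0679 0.0743]
roll+spindle 372 [ 473.6 -325.3] [79.  43.4] 79.0 [0.0655 0.0736]
stapler 343 [387.8  11.5] [ 27.5 119.9] 5.4 [0.0431 0.0487]
```

View pics/fin.png

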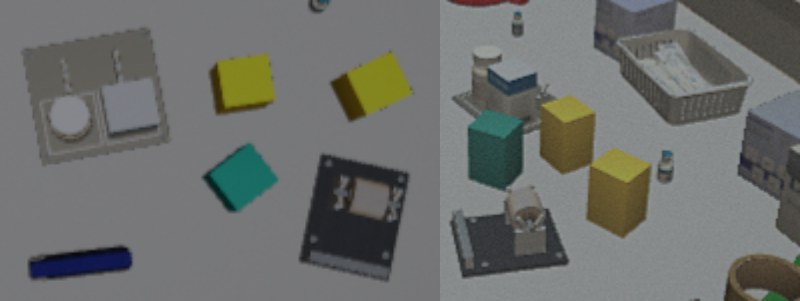

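The picture shows the carton at (130,105) and the tub at (70,115) back in their bays. Both are within about 1 mm of their start, and the carton is square. The roll is home in the stand at (370,197), and the stapler has not moved. Handing in.

```bash
python3 -m creep '{"grip":[0,0,0,0,0],"xyz":[[0,0,0],[0,0,0],[0,0,0],[0,0,0],[0,0,0]],"yaw":[0,0,0,0,0]}'; python3 -c "from workcell import finish_job; print(finish_job())"
```

```text
time_s: 40.13
position: [0.4264, 0.2695, 0.1857]
ee_rot: [0.0, 0.634, 0.773, 0.0]
force: [0.2, 0.0, 0.2]
gripper_width: 0.0853
grip_force: 0.0
the job is handed in; nothing more can be done
None
```

I handed the job in at about 40 s: the last pictures show the roll home in the stand and the carton and tub back upright in their bays, each about 1 mm from its start and the carton square to the rack; the hand-in gave no verdict.

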